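Finish the spring-washer pack for the rolling mill

TASK

Finish the pack of four conical spring washers on the green-footed arbor: the two already on it stay, and the two lying on the wooden bar go on top of them with the faces alternating all the way up (wide end to wide end, then narrow end to narrow end), which means that one of them must be turned over. Lower each one down the arbor without letting it drop, leave the pack seated solid and let go, and do not disturb the other things on the bench; the grooves in the bar will hold a washer on edge while you change your grip.

Things in the scene. Friction and masses are not known exactly. Their poses are not given: they have to be found in the camera images.
- washer_a: conical spring washer, dark steel dished ring: outside dia 66, hole dia 30, 13 high, wall 6.5, about 0.14 kg. Its rim is a cylinder 5.5 tall from the wide end. Origin: centre of the wide end face; z axis to the narrow end (at z = 13): z up = dome up, z down = dished side up. Starts dome up on the bar near one end, overhanging its long sides by 13
- washer_b: conical spring washer, dark steel dished ring: outside dia 66, hole dia 30, 13 high, wall 6.5, about 0.14 kg. Its rim is a cylinder 5.5 tall from the wide end. Origin: centre of the wide end face; z axis to the narrow end (at z = 13): z up = dome up, z down = dished side up. Same as washer_a, starts dome up near the bar's other end
- washer_1: lowest washer of the pack, same kind and frame as washer_a; loose on the arbor, dome up, its wide end on the seat
- washer_2: second washer of the pack, same kind and frame; loose on the arbor, dished side up (z axis down), its narrow end on the narrow end of washer_1, its wide end up at 26 above the seat
- arbor_seat (a point): centre of the round flat seat (72 dia, 30 above the bench) under the pack, in the fixed foot (green plate 110 x 110 x 14). z up. The arbor, a smooth steel bar of 27 dia, stands up from here 72 high; a washer has 1.5 play all round. Each alternating washer adds 13 to the pack: washer origins lie at 0, 26, 26, 52 above the seat, lowest first
- arbor_tip (a point): centre of the arbor's top end, 72 above the seat, 102 above the bench; the top 6 of the arbor taper to 21 dia
- rack: fixed hardwood bar 300 long (y axis), 40 wide (x), 45 high; origin under its centre, z up. Three grooves sawn across its top (along x, open at both sides) at y = -30, 0, 30, each 15 wide, 20 deep: a washer on edge in one leans a few degrees, its centre 58 above the bench. Flat top from |y| = 37.5 to 150; the washers lie there at |y| about 100
- castle_nut: bystander: steel castle nut, 50 across flats, 29 high, lying flat near the arbor on its far side; origin at the centre of its underside
- wrench: bystander: steel spanner 200 long, 8 thick, lying beyond the wooden bar, roughly along it; origin at its middle, x along it
- hammer: bystander: hammer with wooden handle, 250 long, lying across the far part of the bench; origin at the middle of its length, x along it
- mallet: bystander: wooden mallet 230 long, 50 high, lying across the far part of the bench; origin near the middle of its length, x along it
- mug: bystander: steel mug, 84 across, 85 high, handle at its +y side, standing in the far part of the bench; origin at the centre of its underside
There are look-alikes about, which are no part of the job. What is shaped like the washer_a but pink or white is not meant.

How it is judged:
By the outcome, as a careful person would: the job done as asked, in the order asked, and still so for the second after the job is handed in, with the robot touching nothing.
It also fails if it takes over 72 s, if anything falls off the work surface, if the arm or the gripper's body presses on something with over 40 N, if the wrist force passes 120 N, or if a joint passes its speed limit or range.

ROBOT

A 6-joint arm with a two-finger parallel gripper is mounted at the origin on the work surface. World frame = base frame: x ahead of the robot, y to its left, z up, the work surface at z = 0. Lengths are in m, angles in degrees, forces in N, time in s.
With the tool pointing down it reaches from about 0.275 to 0.75 m from the base axis. Payload 10.2 kg.
Tool frame: the origin (TCP) lies at the very end of the fingers, on their centre line; the grasp point (between the pads) lies 19 mm behind it; z points along the fingers, y is the line along which they close (so a half turn about z gives the same grasp; the last joint's range is limited). The gripper opens to 88 mm and grips with 3 to 60 N. Pads are 18 mm wide; open, the fingers measure 123 mm over their backs; the gripper's body (75 mm by 187 mm) begins 45 mm behind the grasp point.
Start: joints at [-80.122, 17.928, 85.812, -0, 76.261, -12.8], TCP at [0.202, -0.484, 0.206] pointing down, gripper open.
Joint ranges: [-168.41, 168.41], [-55.51, 124.54], [10.69, 146.95], [-70.63, 250.63], [1, 178], [-165.06, 165.06]. Speed limits (degrees/s): [136.94, 136.94, 172.46, 180, 180, 180].

INTERFACE

Orientations are given as a 3x3 rotation matrix whose columns are the frame's x, y, z axes.
In Python, from station import observe, read_camera, sign_off gives the robot as it stands.
- The arm moves only by the shell command python3 -m creep 'ROWS' [FORCE]. ROWS is JSON, a list of rows, each an object of numbers: "gripper": the opening, from 0 (shut) to 1 (fully open); "x", "y", "z": the shift along the world's x, y, z in units of 500 mm (1.0 is 500 mm); "twist": the turn about the world's z in units of 120 degrees (1.0 is 120 degrees). In form: [{"gripper": .., "x": .., "y": .., "z": .., "twist": ..}, ...]. A call has 1 to 8 rows; each row is the pose to reach, as a shift and turn from the pose commanded when the call began; what a row does not reach only later rows make up. A row lasts 1/12 s, in which the tool goes at most 41.7 mm and 7.16 degrees, less where a joint would pass 70% of its speed; a pose out of reach is approached as far as the arm can. A call with a number of a shift or a turn outside -1 to 1 is refused whole. A call with a gripper value outside its range is refused whole. The fingers move at their own pace and stop on an object; FORCE is the grip in N (left out, the last holds). Time passes only in rows, so rows that repeat a pose let the fingers close. It gives the time, the measured TCP pose, the force, the opening and the grip force at its end, in the units of the state.
- observe(): the state, without advancing time (a new reading comes with each control period).
- read_camera(name): name is "scene" or "top" or "wrist"; returns a dict with "color" (400x640x3 uint8, red, green, blue), "z_map" (400x640 float32, m along the optical axis (not along the pixel's ray), 0 where there is no reading), "fov_y" (degrees; the focal length in pixels is half the picture's height over the tangent of half this angle, whatever the lens; pixels are square), "cx", "cy" (the principal point, pixels), "position" and "attitude" of the camera in the world. Camera axes: x right, y down, z forward; pixel columns grow to the right and rows downward; lengths in m; the calibration is good to about 2 mm. A picture is of the moment at which its call begins.
- sign_off(): hands the job in; it is judged then, once.
The state is a dict: "clock": time; "joint_pos": joint angles; "joint_velocities": joint speeds; "joint_torque": joint torques, N m; "tcp_pos": TCP position; "tcp_rot": TCP orientation; "contact_force": force on the tool from outside, world axes, zero at the start; "wrist_torque": the same for the moment, N m; "gripper_width": opening from 0.0 (shut) to 1.0 (fully open); "gripper_force": force on a finger pad.
Only numpy, scipy, OpenCV 4.12 (cv2) and the standard library are available. Lean on these libraries where they do the work, as an engineer would, in place of code of your own. Each camera call takes 0.05 s, during which the arm holds its last target. There are 200 camera calls.

## Working session

There is one attempt and no reset: what is moved stays moved. The work goes in short steps, Python scripts to look and compute and a shell command to move; the robot and the scene stay as the last step left them, time stands still between calls to the robot, and variables do not carry over. Pictures are saved under pics/ and viewed, at most 10 in all, crops included, and the job is handed in when it is done.

```bash
mkdir -p pics; cat > h.py <<'E'
import numpy as np, cv2
from station import observe, read_camera, sign_off
def cloud(c):
    h,w=c['z_map'].shape; f=h/2/np.tan(np.radians(c['fov_y'])/2)
    v,u=np.mgrid[:h,:w]; z=c['z_map']
    P=np.stack([(u-c['cx'])/f*z,(v-c['cy'])/f*z,z],-1)
    return P@np.array(c['attitude']).T+np.array(c['position'])
def save(n,im): cv2.imwrite('pics/'+n,cv2.cvtColor(im,cv2.COLOR_RGB2BGR))
E
python3 - <<'E'
from h import *
a=read_camera('top'); b=read_camera('scene')
for n,c in (('top',a),('scene',b)):
    np.save(n+'.npy',c,allow_pickle=True); save(n+'0.png',c['color'])
    print(n,c['position'],np.round(c['attitude'],3).tolist(),c['fov_y'])
s=observe();print(s['tcp_rot'],s['gripper_width'],s['clock'])
E
```

```text
top [ 0.35159322 -0.03770236  1.21581416] [[0.001, -0.978, 0.211], [-1.0, -0.002, -0.002], [0.002, -0.211, -0.978]] 43.39532520805455
scene [1.16032352 0.08007865 0.60168357] [[-0.222, 0.611, -0.76], [0.975, 0.153, -0.161], [0.018, -0.777, -0.63]] 54.85983464299687
[[ 9.22679124e-01  3.85568655e-01 -2.15476491e-04]
 [ 3.85568652e-01 -9.22678509e-01  1.08770301e-03]
 [ 2.20568661e-04 -1.08668184e-03 -9.99999385e-01]] 1.0016239711565866 0.1
```

View pics/top0.png

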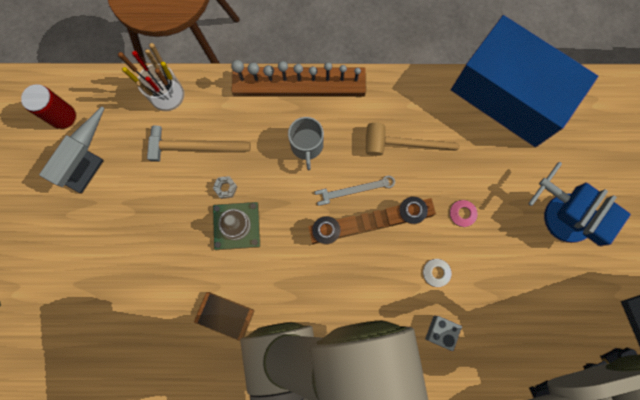

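View pics/scene0.png

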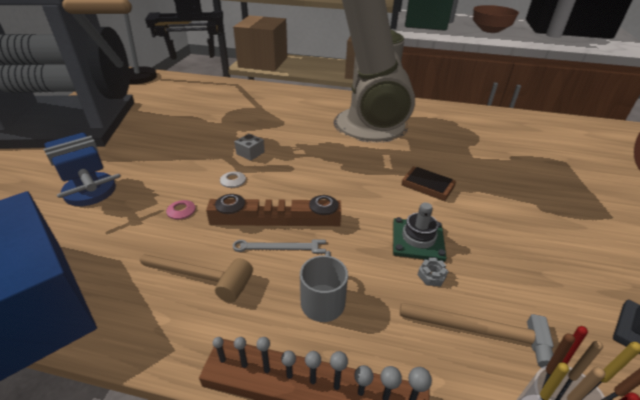

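The top view shows the two dark washers on the bar at (326,230) and (413,210). The arbor is at (237,225), with the nut at (224,187) and the spanner at (355,190). The rings at (463,213), pink, and (437,272), white, are the look-alikes. The dark pair on the bar fits the description.

```bash
python3 - <<'E'
from h import *
c=np.load('top.npy',allow_pickle=True).item(); P=cloud(c); col=c['color'].astype(int)
Z=P[...,2]
def reg(u0,u1,v0,v1): 
    m=np.zeros(Z.shape,bool); m[v0:v1,u0:u1]=1; return m
hsv=cv2.cvtColor(c['color'],cv2.COLOR_RGB2HSV)
for n,r in (('wL',(305,348,210,250)),('wR',(393,434,192,230))):
    m=reg(*r)&(Z>0.049)&(Z<.07); p=P[m]
    cc,rad=cv2.minEnclosingCircle(p[:,:2].astype(np.float32)); print(n,np.round(cc,4),round(rad,4),m.sum(),p[:,2].max())
m=reg(305,442,192,250)&(Z>0.036)&(Z<.07)
p=P[m][:,:2].astype(np.float32)
m2=reg(342,398,192,240)&(Z>0.03)&(Z<.048)
print('rack',cv2.minAreaRect(p),'mid',cv2.minAreaRect(P[m2][:,:2].astype(np.float32)))
m=reg(200,275,195,255)
for lo,hi in((.01,.02),(.05,.06),(.09,.11)):
    p=P[m&(Z>lo)&(Z<hi)]; print(lo,len(p),cv2.minAreaRect(p[:,:2].astype(np.float32)),cv2.minEnclosingCircle(p[:,:2].astype(np.float32)),np.median(p,0))
m=reg(205,242,172,200)&(Z>.015);p=P[m]; print('nut',cv2.minEnclosingCircle(p[:,:2].astype(np.float32)))
m=reg(310,400,170,205)&(Z>.004)&(Z<.015);p=P[m]; print('wrench',cv2.minAreaRect(p[:,:2].astype(np.float32)))
im=np.hstack([cv2.resize(c['color'][180:260,200:280],(400,400)),cv2.resize(c['color'][180:260,300:380],(400,400))])
im2=cv2.resize(c['color'][170:270,200:450],(800,320),interpolation=cv2.INTER_CUBIC); save('crop0.png',im2)
E
```

```text
wL [ 0.5108 -0.0562] 0.0423 513 0.06418583593714922
wR [ 0.5502 -0.2538] 0.0489 512 0.06423232724942918
rack ((0.5290464162826538, -0.15723952651023865), (0.06521409004926682, 0.29940158128738403), 12.913450241088867) mid ((0.5273942351341248, -0.1517527997493744), (0.04071670025587082, 0.14326012134552002), 13.21047592163086)
0.01 1220 ((0.5299978852272034, 0.1683155596256256), (0.13166213035583496, 0.11039864271879196), 3.9922523498535156) ((0.5256784558296204, 0.16810783743858337), 0.08039283007383347) [0.51285877 0.1603012  0.01478934]
0.05 425 ((0.5191566944122314, 0.16707153618335724), (0.06431491672992706, 0.06492500007152557), 43.605899810791016) ((0.5193426012992859, 0.16715304553508759), 0.033225562423467636) [0.51654179 0.16371536 0.05515508]
0.09 122 ((0.5192090272903442, 0.1670587658882141), (0.02489439770579338, 0.026804858818650246), 59.72665786743164) ((0.5188373327255249, 0.167196124792099), 0.013804923743009567) [0.51895449 0.16625602 0.10138358]
nut ((0.493594229221344, 0.08873176574707031), 0.19023120403289795)
wrench ((0.6163695454597473, -0.11927150189876556), (0.08691292256116867, 0.21857419610023499), 0.23709237575531006)
```

View pics/crop0.png

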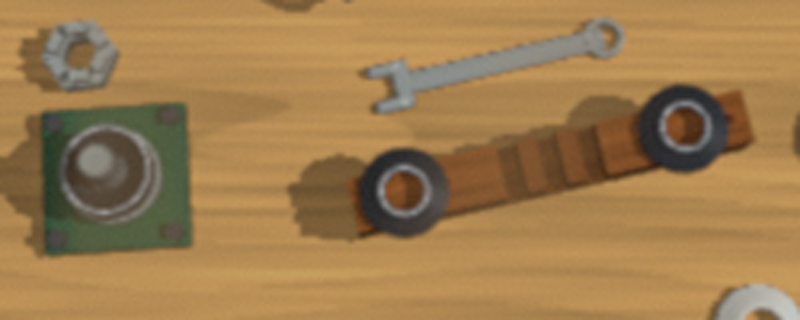

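The crop confirms the two dark steel rings at (403,192) and (683,127). The arbor pack is at (110,175) and the grooves run from x=515 to 600. I'll refine the washer centres and plan the first move.

```bash
python3 - <<'E'
from h import *
c=np.load('top.npy',allow_pickle=True).item(); P=cloud(c); Z=P[...,2]
hsv=cv2.cvtColor(c['color'],cv2.COLOR_RGB2HSV)
for n,(u,v) in (('L',(326,230)),('R',(413,210))):
    m=np.zeros(Z.shape,bool); m[v-18:v+19,u-18:u+19]=1
    m&=(hsv[...,1]<90)&(Z>.04)
    k=cv2.connectedComponents(m.astype(np.uint8))[1]
    best=np.argmax(np.bincount(k[k>0])); p=P[k==best]
    q=p[p[:,2]>.0485]; cc=cv2.minEnclosingCircle(q[:,:2].astype(np.float32))
    print(n,m.sum(),len(q),cc,'bbox mid',(q.min(0)+q.max(0))/2,'top ring',P[(k==best)&(Z>.0565)].mean(0))
for n,r,lo,hi in(('nut',(208,240,172,202),.012,.04),('wrench',(310,398,172,206),.005,.012)):
    u0,u1,v0,v1=r; p=P[v0:v1,u0:u1].reshape(-1,3); h=hsv[v0:v1,u0:u1].reshape(-1,3); p=p[(p[:,2]>lo)&(p[:,2]<hi)&(h[:,1]<80)]
    print(n,p.min(0).round(3),p.max(0).round(3),p.mean(0).round(3))
E
```

```text
L 473 447 ((0.5039749145507812, -0.04886449873447418), 0.032105159014463425) bbox mid [ 0.50333878 -0.04901725  0.05634522] top ring [ 0.50376087 -0.0506558   0.05861278]
R 468 453 ((0.46098798513412476, -0.1589609980583191), 0.1634121835231781) bbox mid [ 0.46702771 -0.16119087  0.63218478] top ring [ 0.54829931 -0.25080161  0.07155124]
nut [0.587 0.17  0.012] [0.639 0.226 0.038] [0.612 0.197 0.025]
wrench [ 0.57  -0.218  0.005] [ 0.644 -0.022  0.012] [ 0.608 -0.114  0.008]
```

```bash
python3 -m creep '[{"x":0.3,"y":0.43,"z":0,"twist":0.335,"gripper":1},{"x":0.3,"y":0.43,"z":0,"twist":0.335,"gripper":1},{"x":0.3,"y":0.43,"z":0,"twist":0.335,"gripper":1},{"x":0.3,"y":0.43,"z":0,"twist":0.335,"gripper":1},{"x":0.3,"y":0.43,"z":0,"twist":0.335,"gripper":1},{"x":0.3,"y":0.43,"z":0,"twist":0.335,"gripper":1},{"x":0.3,"y":0.43,"z":0,"twist":0.335,"gripper":1},{"x":0.3,"y":0.43,"z":0,"twist":0.335,"gripper":1}]' 10
python3 -m creep '[{"x":0.3,"y":0.43,"z":0,"twist":0.335,"gripper":1},{"x":0.3,"y":0.43,"z":0,"twist":0.335,"gripper":1},{"x":0.3,"y":0.43,"z":0,"twist":0.335,"gripper":1},{"x":0.3,"y":0.43,"z":0,"twist":0.335,"gripper":1},{"x":0.3,"y":0.43,"z":0,"twist":0.335,"gripper":1},{"x":0.3,"y":0.43,"z":0,"twist":0.335,"gripper":1},{"x":0.3,"y":0.43,"z":0,"twist":0.335,"gripper":1},{"x":0.3,"y":0.43,"z":0,"twist":0.335,"gripper":1}]'
python3 - <<'E'
from h import *
s=observe(); R=np.array(s['tcp_rot']); print(s['tcp_pos'],np.degrees(np.arctan2(R[1,1],R[0,1])))
c=read_camera('wrist'); save('w1.png',c['color']); np.save('w1.npy',c,allow_pickle=True); print(c['position'],np.round(c['attitude'],3).tolist())
E
```

```text
clock: 0.77
tcp_pos: [0.3536, -0.2671, 0.2058]
tcp_rot: [[0.452, 0.892, 0.0], [0.892, -0.452, 0.0], [0.0, -0.0, -1.0]]
contact_force: [-0.0, -0.4, -0.6]
gripper_width: 1.001
gripper_force: 0.0
clock: 1.43
tcp_pos: [0.5032, -0.0534, 0.2053]
tcp_rot: [[-0.228, 0.974, -0.001], [0.974, 0.228, 0.0], [0.0, -0.001, -1.0]]
contact_force: [-0.3, -0.2, 0.4]
gripper_width: 1.004
gripper_force: 0.0
[ 0.50323761 -0.05336981  0.20526243] 13.184644027281136
[0.4860939  0.02215671 0.38474864] [[0.974, 0.218, 0.069], [0.228, -0.929, -0.292], [0.0, 0.3, -0.954]]
```

View pics/w1.png

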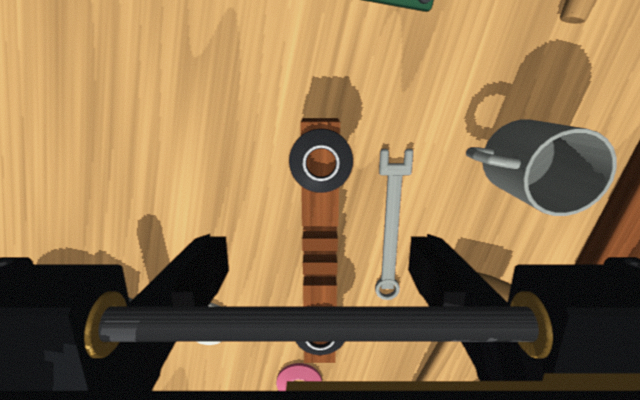

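The wrist view shows washer L at (321,160), the grooves at rows 232–285, and the spanner clear on the right at (392,220). I'll refine the centre with this view.

```bash
cat >> h.py <<'E'
def ray(c,u,v,z):
    f=200/np.tan(np.radians(c['fov_y'])/2); d=np.array(c['attitude'])@[(u-c['cx'])/f,(v-c['cy'])/f,1]
    p=np.array(c['position']); return p+d*(z-p[2])/d[2]
E
python3 - <<'E'
from h import *
c=np.load('w1.npy',allow_pickle=True).item(); P=cloud(c); Z=P[...,2]
hsv=cv2.cvtColor(c['color'],cv2.COLOR_RGB2HSV)
m=np.zeros(Z.shape,bool); m[120:200,280:360]=1
q=P[m&(Z>.0475)&(Z<.07)]; print(cv2.minEnclosingCircle(q[:,:2].astype(np.float32)))
t=P[m&(Z>.0568)&(Z<.07)]; print('ring',cv2.minEnclosingCircle(t[:,:2].astype(np.float32)))
w=P[205:230,290:355].reshape(-1,3); w=w[(w[:,2]>.042)&(w[:,2]<.048)]; print('bar',w.mean(0),cv2.minAreaRect(w[:,:2].astype(np.float32)))
col=P[200:310,321,:]; 
for v in range(205,310,1):
    p=P[v,315]; 
    if (p[2]>.042)!=(P[v-1,315,2]>.042): print(v,p.round(4))
E
```

```text
((0.4997337758541107, -0.05106889829039574), 0.04033790901303291)
ring ((0.5051259398460388, -0.04875057935714722), 0.025052348151803017)
bar [ 0.51893501 -0.10871306  0.04559768] ((0.5190949440002441, -0.10875053703784943), (0.03948099911212921, 0.02432732656598091), 13.049760818481445)
226 [ 0.5183 -0.1306  0.0265]
238 [ 0.52   -0.137   0.0446]
251 [ 0.5257 -0.1626  0.0253]
261 [ 0.5267 -0.1662  0.0424]
274 [ 0.5329 -0.1933  0.0247]
284 [ 0.5333 -0.1944  0.0445]
```

```bash
python3 -m creep '[{"x":0.003,"y":0.008,"z":-0.1,"twist":0,"gripper":1},{"x":0.003,"y":0.008,"z":-0.18,"twist":0,"gripper":1},{"x":0.003,"y":0.008,"z":-0.25,"twist":0,"gripper":1},{"x":0.003,"y":0.008,"z":-0.3,"twist":0,"gripper":1},{"x":0.003,"y":0.008,"z":-0.336,"twist":0,"gripper":1},{"x":0.003,"y":0.008,"z":-0.336,"twist":0,"gripper":1},{"x":0.003,"y":0.008,"z":-0.336,"twist":0,"gripper":0.7},{"x":0.003,"y":0.008,"z":-0.336,"twist":0,"gripper":0.7}]' 25
python3 -m creep '[{"x":0,"y":0,"z":0,"twist":0,"gripper":0.7},{"x":0,"y":0,"z":0,"twist":0,"gripper":0.6},{"x":0,"y":0,"z":0,"twist":0,"gripper":0.6},{"x":0,"y":0,"z":0,"twist":0,"gripper":0.6},{"x":0,"y":0,"z":0.03,"twist":0,"gripper":0.6},{"x":0,"y":0,"z":0.08,"twist":0,"gripper":0.6},{"x":0,"y":0,"z":0.16,"twist":0,"gripper":0.6},{"x":0,"y":0,"z":0.2,"twist":0,"gripper":0.6}]'
```

```text
clock: 2.15
tcp_pos: [0.5044, -0.0518, 0.0392]
tcp_rot: [[-0.224, 0.974, 0.002], [0.974, 0.224, -0.001], [-0.001, 0.002, -1.0]]
contact_force: [0.2, 0.7, 0.4]
gripper_width: 0.873
gripper_force: 0.0
clock: 2.82
tcp_pos: [0.5049, -0.0506, 0.1416]
tcp_rot: [[-0.227, 0.974, 0.004], [0.974, 0.227, -0.001], [-0.002, 0.004, -1.0]]
contact_force: [0.8, -0.1, 1.7]
gripper_width: 0.598
gripper_force: 0.0
```

```bash
python3 - <<'E'
from h import *
c=read_camera('wrist'); s=read_camera('scene')
save('w2.png',np.vstack([c['color'],s['color'][130:330]])[:600])
np.save('w2.npy',c,allow_pickle=True)
E
```

```text
(no output)
```

View pics/w2.png

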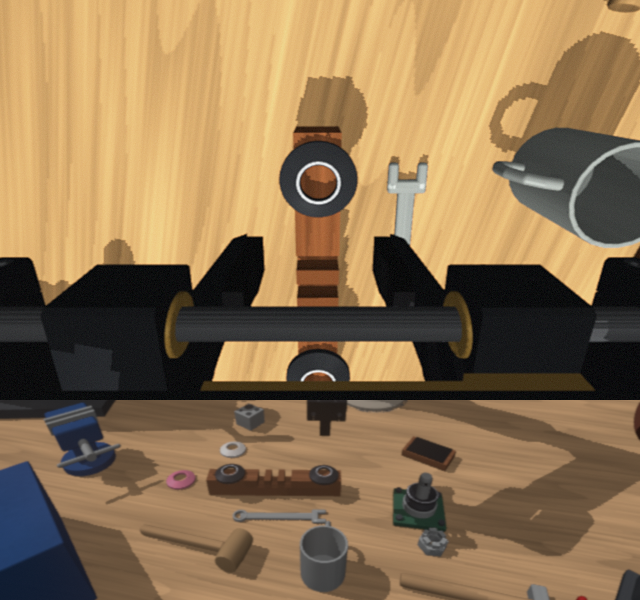

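The washer is still on the bar at (318,180): the fingers hadn't finished closing when I lifted. I'll go back down and let them close fully before lifting.

```bash
python3 - <<'E'
from h import *
c=np.load('w2.npy',allow_pickle=True).item(); P=cloud(c); Z=P[...,2]
m=np.zeros(Z.shape,bool); m[140:220,275:362]=1
t=P[m&(Z>.0568)&(Z<.07)]; print('ring',cv2.minEnclosingCircle(t[:,:2].astype(np.float32)),t.mean(0))
E
python3 -m creep '[{"x":0,"y":0,"z":0,"twist":0,"gripper":1},{"x":0,"y":0,"z":0,"twist":0,"gripper":1},{"x":0,"y":0,"z":0,"twist":0,"gripper":1},{"x":0,"y":0,"z":0,"twist":0,"gripper":1},{"x":0,"y":0,"z":0,"twist":0,"gripper":1},{"x":0,"y":0,"z":0,"twist":0,"gripper":1},{"x":0,"y":0,"z":0,"twist":0,"gripper":1},{"x":0,"y":0,"z":0,"twist":0,"gripper":1}]'
```

```text
ring ((0.505958080291748, -0.04943175986409187), 0.025134703144431114) [ 0.50546433 -0.04834043  0.05808322]
clock: 3.58
tcp_pos: [0.5039, -0.0504, 0.1377]
tcp_rot: [[-0.226, 0.974, -0.0], [0.974, 0.226, 0.0], [0.0, -0.0, -1.0]]
contact_force: [-0.4, -0.5, -0.1]
gripper_width: 1.002
gripper_force: 0.0
```

```bash
python3 -m creep '[{"x":0.003,"y":0.003,"z":-0.08,"twist":0,"gripper":1},{"x":0.003,"y":0.003,"z":-0.15,"twist":0,"gripper":1},{"x":0.003,"y":0.003,"z":-0.2,"twist":0,"gripper":1},{"x":0.003,"y":0.003,"z":-0.2,"twist":0,"gripper":0.5},{"x":0.003,"y":0.003,"z":-0.2,"twist":0,"gripper":0.5},{"x":0.003,"y":0.003,"z":-0.2,"twist":0,"gripper":0.5},{"x":0.003,"y":0.003,"z":-0.2,"twist":0,"gripper":0.5},{"x":0.003,"y":0.003,"z":-0.2,"twist":0,"gripper":0.5}]' 25
python3 -m creep '[{"x":0,"y":0,"z":0,"twist":0,"gripper":0.5},{"x":0,"y":0,"z":0,"twist":0,"gripper":0.5},{"x":0,"y":0,"z":0,"twist":0,"gripper":0.5},{"x":0,"y":0,"z":0,"twist":0,"gripper":0.5}]'
```

```text
clock: 4.25
tcp_pos: [0.5063, -0.0492, 0.0394]
tcp_rot: [[-0.226, 0.974, 0.003], [0.974, 0.226, -0.001], [-0.002, 0.002, -1.0]]
contact_force: [-0.1, 0.3, 0.5]
gripper_width: 0.647
gripper_force: 0.0
clock: 4.58
tcp_pos: [0.5054, -0.049, 0.038]
tcp_rot: [[-0.226, 0.974, 0.0], [0.974, 0.226, -0.0], [-0.0, 0.0, -1.0]]
contact_force: [-0.3, 0.4, -0.5]
gripper_width: 0.499
gripper_force: 0.0
```

```bash
python3 - <<'E'
from h import *
c=read_camera('wrist'); s=read_camera('scene')
save('w3.png',np.vstack([c['color'][60:360],cv2.resize(s['color'][150:275,170:490],(640,250))]))
P=cloud(c)
print(s['position'])
E
```

```text
[1.16032352 0.08007865 0.60168357]
```

View pics/w3.png

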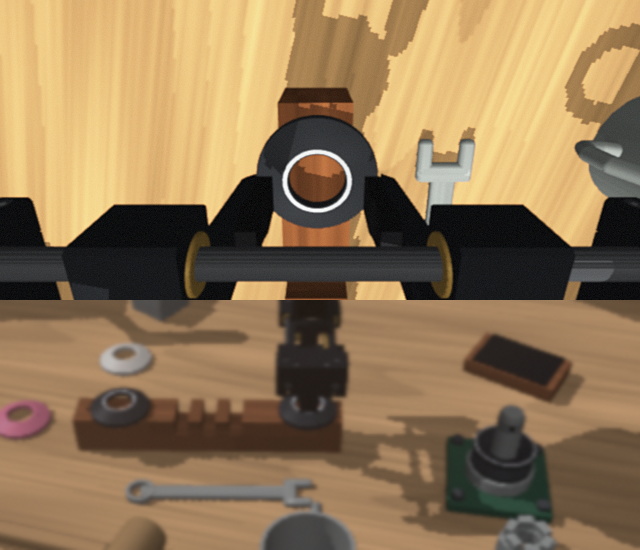

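```bash
python3 - <<'E'
from h import *
c=read_camera('wrist'); P=cloud(c); s=observe(); print(s['tcp_pos'],c['position'])
def proj(c,X):
    f=200/np.tan(np.radians(c['fov_y'])/2); q=np.array(c['attitude']).T@(np.array(X)-c['position']); return q[:2]/q[2]*f+[c['cx'],c['cy']]
t=np.array(s['tcp_pos']); R=np.array(s['tcp_rot'])
print('TCP px',proj(c,t),'tips',proj(c,t+R[:,1]*.022),proj(c,t-R[:,1]*.022),'cx',c['cx'],c['cy'],c['fov_y'])
for v in (238,242,250,260,275,290): print(v,[P[v,u].round(3).tolist() for u in (245,262,318,378,392)])
E
```

```text
[ 0.50539196 -0.04892062  0.03783159] [0.4882882  0.02668934 0.21732913]
TCP px [316.99240564 224.74640373] tips [354.9197396  224.74455384] [279.05693043 224.74825401] cx 318.0791283769259 190.39687690689593 61.622617214977204
238 [[0.471, -0.046, 0.077], [0.478, -0.047, 0.072], [0.507, -0.054, 0.045], [0.532, -0.034, 0.073], [0.537, -0.032, 0.076]]
242 [[0.472, -0.046, 0.081], [0.479, -0.046, 0.077], [0.508, -0.056, 0.045], [0.531, -0.035, 0.076], [0.536, -0.032, 0.08]]
250 [[0.473, -0.046, 0.088], [0.48, -0.046, 0.085], [0.509, -0.061, 0.045], [0.53, -0.035, 0.085], [0.535, -0.032, 0.088]]
260 [[0.475, -0.048, 0.093], [0.482, -0.046, 0.094], [0.51, -0.067, 0.046], [0.528, -0.035, 0.094], [0.534, -0.034, 0.094]]
275 [[0.477, -0.047, 0.105], [0.483, -0.051, 0.096], [0.511, -0.069, 0.058], [0.527, -0.037, 0.102], [0.531, -0.034, 0.106]]
290 [[0.479, -0.047, 0.114], [0.484, -0.057, 0.097], [0.515, -0.086, 0.045], [0.529, -0.043, 0.104], [0.53, -0.035, 0.115]]
```

```bash
python3 - <<'E'
from h import *
c=np.load('w1.npy',allow_pickle=True).item(); P=cloud(c)
for v in (237,238,240,245,250,260): print(v,[P[v,u].round(3).tolist() for u in (200,215,222,226,230)])
c=read_camera('scene'); P=cloud(c); 
print(np.round(P[200:238:2,322],3).tolist())
save('s4.png',cv2.resize(c['color'][170:250,270:370],(800,600),interpolation=cv2.INTER_CUBIC))
E
```

```text
237 [[0.448, -0.057, 0.242], [0.454, -0.056, 0.239], [0.457, -0.056, 0.239], [0.459, -0.054, 0.24], [0.42, -0.18, 0.002]]
238 [[0.448, -0.056, 0.243], [0.454, -0.056, 0.24], [0.458, -0.055, 0.241], [0.459, -0.056, 0.239], [0.42, -0.182, 0.0]]
240 [[0.449, -0.056, 0.245], [0.455, -0.056, 0.242], [0.458, -0.055, 0.242], [0.46, -0.056, 0.24], [0.421, -0.184, 0.002]]
245 [[0.451, -0.056, 0.25], [0.456, -0.056, 0.247], [0.459, -0.056, 0.247], [0.46, -0.058, 0.241], [0.422, -0.191, 0.001]]
250 [[0.452, -0.056, 0.254], [0.458, -0.055, 0.253], [0.46, -0.058, 0.246], [0.461, -0.061, 0.241], [0.423, -0.199, 0.0]]
260 [[0.454, -0.057, 0.261], [0.46, -0.057, 0.258], [0.461, -0.062, 0.249], [0.462, -0.065, 0.243], [0.425, -0.213, 0.001]]
[[0.543, -0.044, 0.09], [0.543, -0.044, 0.085], [0.543, -0.044, 0.079], [0.525, -0.047, 0.058], [0.529, -0.046, 0.056], [0.533, -0.046, 0.053], [0.536, -0.045, 0.05], [0.538, -0.044, 0.046], [0.524, -0.047, 0.028], [0.524, -0.047, 0.022], [0.525, -0.047, 0.017], [0.524, -0.046, 0.01], [0.527, -0.046, 0.006], [0.524, -0.046, -0.002], [0.53, -0.045, -0.003], [0.536, -0.043, -0.003], [0.546, -0.041, 0.0], [0.55, -0.041, -0.002], [0.557, -0.039, -0.001]]
```

View pics/s4.png

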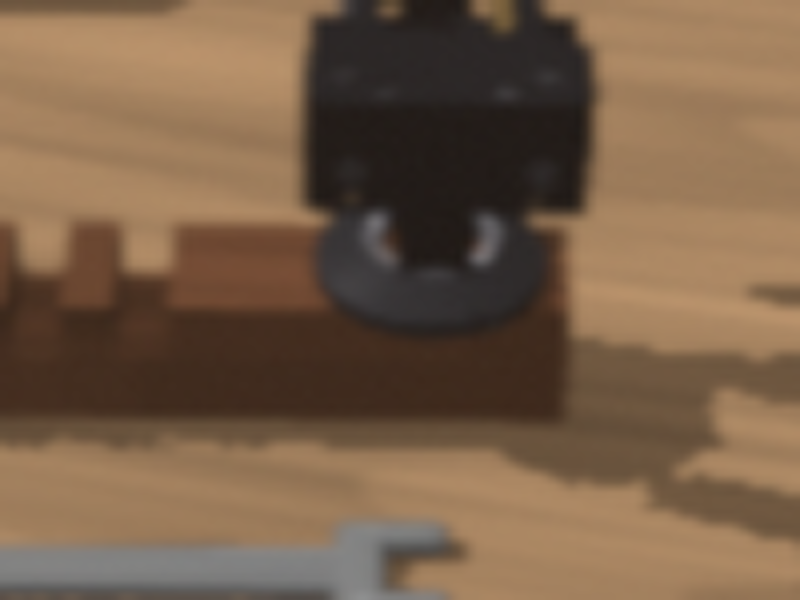

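The scene crop shows the fingers ending above the dome, with the finger end at (435,265). Depth gives a real finger end at z≈0.072 while the reported TCP is 0.038, so the tips sit about 34 mm above the reported TCP. I'll measure the gripper's own shape once to correct for this.

```bash
python3 - <<'E'
from h import *
c=np.load('w1.npy',allow_pickle=True).item(); P=cloud(c)
t=np.array([.5032,-.0534,.2053]); a=np.array([.974,.228,0]); b=np.array([-.228,.974,0])
Q=np.stack([(P-t)@a,(P-t)@b,P[...,2]-t[2]],-1)*1000
for n,(u,v) in dict(rod1=(320,312),rod2=(320,323),rod3=(320,338),below=(320,350),bar=(320,388),blkL=(150,290),blkLi=(130,300),tipR=(420,240),blkR=(500,290),under=(200,300),under2=(180,340)).items(): print(n,Q[v,u].round(0))
for n,sel in (('L',Q[200:330,100:229]),('R',Q[200:330,411:540])):
    q=sel.reshape(-1,3); q=q[q[:,2]>15]; print(n,'zmin',np.percentile(q[:,2],[0,.5,2]).round(1), 'inner',np.sort(np.abs(q[:,0]))[:3].round(1))
E
```

```text
rod1 [  1.  26. 113.]
rod2 [  1.  25. 115.]
rod3 [  1.  22. 116.]
below [   3. -227. -147.]
bar [  1.  17. 125.]
blkL [-57.  10.  80.]
blkLi [-248. -194. -200.]
tipR [48.  8. 37.]
blkR [ 217. -155. -165.]
under [-43.   1.  72.]
under2 [-32.  20. 114.]
L zmin [32.4 34.2 36.9] inner [0.6 0.6 0.6]
R zmin [32.5 34.5 38. ] inner [0.6 0.6 0.6]
```

```bash
python3 -m creep '[{"x":0,"y":0,"z":0,"twist":0,"gripper":1},{"x":0,"y":0,"z":0,"twist":0,"gripper":1},{"x":0,"y":0,"z":0,"twist":0,"gripper":1},{"x":0,"y":0,"z":0,"twist":0,"gripper":1},{"x":0,"y":0,"z":0,"twist":0,"gripper":1},{"x":0,"y":0,"z":0,"twist":0,"gripper":1},{"x":0,"y":0,"z":0,"twist":0,"gripper":1}]'
```

```text
clock: 5.37
tcp_pos: [0.5054, -0.0489, 0.0378]
tcp_rot: [[-0.226, 0.974, -0.0], [0.974, 0.226, 0.0], [0.0, -0.0, -1.0]]
contact_force: [-0.0, 0.8, 0.2]
gripper_width: 0.997
gripper_force: 0.0
```

```bash
python3 -m creep '[{"x":0,"y":0,"z":-0.03,"twist":0,"gripper":1},{"x":0,"y":0,"z":-0.066,"twist":0,"gripper":1},{"x":0,"y":0,"z":-0.066,"twist":0,"gripper":0.5},{"x":0,"y":0,"z":-0.066,"twist":0,"gripper":0.5},{"x":0,"y":0,"z":-0.066,"twist":0,"gripper":0.5},{"x":0,"y":0,"z":-0.066,"twist":0,"gripper":0.5},{"x":0,"y":0,"z":-0.066,"twist":0,"gripper":0.5},{"x":0,"y":0,"z":-0.066,"twist":0,"gripper":0.5}]' 20
```

```text
clock: 6.03
tcp_pos: [0.5059, -0.0491, 0.0056]
tcp_rot: [[-0.226, 0.974, 0.001], [0.974, 0.226, -0.0], [-0.001, 0.001, -1.0]]
contact_force: [-1.2, 0.0, 4.0]
gripper_width: 0.738
gripper_force: 20.0
```

```bash
python3 -m creep '[{"x":0,"y":0,"z":0.04,"twist":0,"gripper":0.5},{"x":0,"y":0,"z":0.1,"twist":0,"gripper":0.5},{"x":0,"y":0,"z":0.16,"twist":0,"gripper":0.5},{"x":0.006,"y":0.06,"z":0.2,"twist":0,"gripper":0.5},{"x":0.013,"y":0.13,"z":0.2,"twist":0,"gripper":0.5},{"x":0.02,"y":0.19,"z":0.2,"twist":0,"gripper":0.5},{"x":0.026,"y":0.24,"z":0.2,"twist":0,"gripper":0.5},{"x":0.026,"y":0.24,"z":0.2,"twist":0,"gripper":0.5}]' 20
python3 -m creep '[{"x":0,"y":0,"z":0,"twist":0,"gripper":0.5},{"x":0,"y":0,"z":0,"twist":0,"gripper":0.5}]'
python3 - <<'E'
from h import *
s=observe(); print(s['tcp_pos'],s['gripper_width'])
c=read_camera('wrist'); np.save('w5.npy',c,allow_pickle=True); save('w5.png',c['color'])
P=cloud(c);Z=P[...,2]
m=(Z>.09)&(Z<.106); m[200:]=0; q=P[m]; print('arbor',len(q),cv2.minEnclosingCircle(q[:,:2].astype(np.float32)),q.mean(0))
E
```

```text
clock: 6.7
tcp_pos: [0.5183, 0.0747, 0.1051]
tcp_rot: [[-0.23, 0.973, 0.0], [0.973, 0.23, 0.001], [0.001, 0.001, -1.0]]
contact_force: [0.5, -0.3, -1.3]
gripper_width: 0.735
gripper_force: 20.0
clock: 6.87
tcp_pos: [0.5183, 0.0706, 0.1048]
tcp_rot: [[-0.226, 0.974, -0.0], [0.974, 0.226, -0.0], [-0.0, -0.0, -1.0]]
contact_force: [0.2, -0.5, -1.0]
gripper_width: 0.732
gripper_force: 20.0
[0.51829994 0.07062138 0.10481869] 0.7322304288657201
arbor 2350 ((0.5208554267883301, 0.16739170253276825), 0.013866626657545567) [0.52035256 0.1670496  0.10123803]
```

View pics/w5.png

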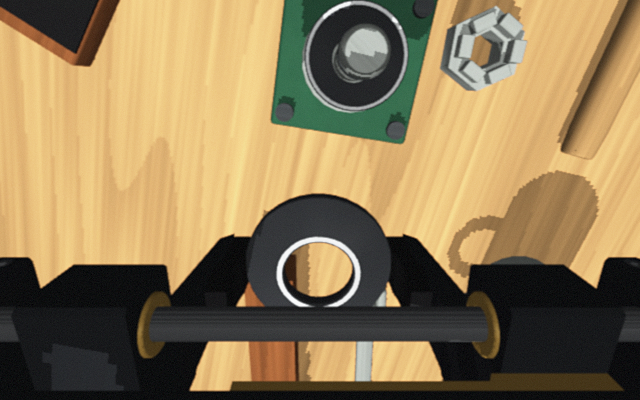

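The wrist picture shows the washer held level, its hole centred at (318,274), and the arbor tip at (362,52). I'll compute the relative offset.

```bash
python3 - <<'E'
from h import *
c=np.load('w5.npy',allow_pickle=True).item(); P=cloud(c);Z=P[...,2]
q=P[:200][(Z[:200]>.1)&(Z[:200]<.106)]; A=cv2.minEnclosingCircle(q[:,:2].astype(np.float32)); print('tip',A,q[:,2].mean())
m=(Z>.13)&(Z<.17); m[:190]=0;m[306:]=0;m[:,:245]=0;m[:,395:]=0
w=P[m&(Z>.154)]; print('ring',len(w),np.percentile(w[:,2],[5,95]),cv2.minEnclosingCircle(w[:,:2].astype(np.float32)))
# hole: ellipse fit on white ring
g=c['color'].min(-1); k=(g>190); k[:232]=0;k[308:]=0;k[:,:270]=0;k[:,:][:,365:]=0
ys,xs=np.nonzero(k); e=cv2.fitEllipse(np.stack([xs,ys],1).astype(np.float32)); print(e,ray(c,*e[0],.157))
def tilt(p):
    X=np.c_[p[:,:2],np.ones(len(p))]; return np.degrees(np.linalg.lstsq(X,p[:,2],rcond=None)[0][:2])
E
```

```text
tip ((0.5211430191993713, 0.1675502210855484), 0.012350793927907944) 0.10239433814814893
ring 5928 [0.1542345  0.15821075] ((0.5199182629585266, 0.06916877627372742), 0.033710677176713943)
((318.05279541015625, 273.3114013671875), (69.02166748046875, 78.96570587158203), 89.69371795654297) [0.51886514 0.07063716 0.157     ]
```

```bash
python3 -m creep '[{"x":0.0015,"y":0.07,"z":0,"twist":0,"gripper":0.5},{"x":0.003,"y":0.13,"z":0,"twist":0,"gripper":0.5},{"x":0.0044,"y":0.18,"z":0,"twist":0,"gripper":0.5},{"x":0.0044,"y":0.1936,"z":0,"twist":0,"gripper":0.5},{"x":0.0044,"y":0.1936,"z":-0.04,"twist":0,"gripper":0.5},{"x":0.0044,"y":0.1936,"z":-0.08,"twist":0,"gripper":0.5},{"x":0.0044,"y":0.1936,"z":-0.09,"twist":0,"gripper":0.5},{"x":0.0044,"y":0.1936,"z":-0.098,"twist":0,"gripper":0.5}]'
python3 -m creep '[{"x":0,"y":0,"z":-0.004,"twist":0,"gripper":0.5},{"x":0,"y":0,"z":-0.01,"twist":0,"gripper":0.5},{"x":0,"y":0,"z":-0.016,"twist":0,"gripper":0.5},{"x":0,"y":0,"z":-0.016,"twist":0,"gripper":0.5}]'
python3 - <<'E'
from h import *
c=read_camera('wrist'); np.save('w6.npy',c,allow_pickle=True)
P=cloud(c);Z=P[...,2]; t=np.array(observe()['tcp_pos']); print(t)
m=np.zeros(Z.shape,bool); m[190:306,245:395]=1
w=P[m&(Z>t[2]+.049)&(Z<t[2]+.056)]; print('ring',len(w),w.mean(0))
w=P[m&(Z>.098)&(Z<.106)]; print('tip',len(w),w.mean(0) if len(w) else 0)
E
```

```text
clock: 7.58
tcp_pos: [0.5204, 0.1667, 0.0552]
tcp_rot: [[-0.225, 0.974, -0.002], [0.974, 0.225, -0.0], [0.0, -0.002, -1.0]]
contact_force: [0.8, -0.0, -0.9]
gripper_width: 0.739
gripper_force: 20.0
clock: 7.92
tcp_pos: [0.5207, 0.1677, 0.0478]
tcp_rot: [[-0.226, 0.974, 0.0], [0.974, 0.226, 0.0], [-0.0, 0.0, -1.0]]
contact_force: [-0.8, 0.6, -1.5]
gripper_width: 0.736
gripper_force: 20.0
[0.52068224 0.16778085 0.04799746]
ring 8498 [0.52041037 0.17250063 0.09993644]
tip 6997 [0.52057735 0.17166837 0.10047576]
```

```bash
python3 -m creep '[{"x":0,"y":0,"z":-0.01,"twist":0,"gripper":0.5},{"x":0,"y":0,"z":-0.02,"twist":0,"gripper":0.5},{"x":0,"y":0,"z":-0.03,"twist":0,"gripper":0.5},{"x":0,"y":0,"z":-0.04,"twist":0,"gripper":0.5},{"x":0,"y":0,"z":-0.048,"twist":0,"gripper":0.5},{"x":0,"y":0,"z":-0.054,"twist":0,"gripper":0.5},{"x":0,"y":0,"z":-0.058,"twist":0,"gripper":0.5},{"x":0,"y":0,"z":-0.058,"twist":0,"gripper":0.5}]'
python3 -m creep '[{"x":0,"y":0,"z":-0.002,"twist":0,"gripper":0.5},{"x":0,"y":0,"z":-0.004,"twist":0,"gripper":0.5},{"x":0,"y":0,"z":-0.006,"twist":0,"gripper":0.5},{"x":0,"y":0,"z":-0.006,"twist":0,"gripper":0.5}]'
```

```text
clock: 8.63
tcp_pos: [0.5204, 0.1679, 0.0188]
tcp_rot: [[-0.226, 0.974, -0.001], [0.974, 0.226, -0.0], [-0.0, -0.001, -1.0]]
contact_force: [-1.7, 0.2, 1.1]
gripper_width: 0.739
gripper_force: 20.0
clock: 8.97
tcp_pos: [0.5205, 0.1679, 0.0166]
tcp_rot: [[-0.227, 0.974, -0.0], [0.974, 0.227, -0.0], [-0.0, -0.0, -1.0]]
contact_force: [-4.7, -1.0, 9.4]
gripper_width: 0.742
gripper_force: 20.0
```

```bash
python3 -m creep '[{"x":0,"y":0,"z":0,"twist":0,"gripper":0.95},{"x":0,"y":0,"z":0,"twist":0,"gripper":0.95},{"x":0,"y":0,"z":0,"twist":0,"gripper":0.95},{"x":0,"y":0,"z":0,"twist":0,"gripper":0.95},{"x":0,"y":0,"z":0.05,"twist":0,"gripper":0.95},{"x":0,"y":0,"z":0.12,"twist":0,"gripper":0.95},{"x":0,"y":0,"z":0.2,"twist":0,"gripper":1},{"x":0,"y":0,"z":0.26,"twist":0,"gripper":1}]'
python3 -m creep '[{"x":0.03,"y":-0.42,"z":0,"twist":0,"gripper":1},{"x":0.03,"y":-0.42,"z":0,"twist":0,"gripper":1},{"x":0.03,"y":-0.42,"z":0,"twist":0,"gripper":1},{"x":0.03,"y":-0.42,"z":0,"twist":0,"gripper":1},{"x":0.03,"y":-0.42,"z":0,"twist":0,"gripper":1},{"x":0.03,"y":-0.42,"z":0,"twist":0,"gripper":1}]'
python3 -m creep '[{"x":0.03,"y":-0.42,"z":0,"twist":0,"gripper":1},{"x":0.03,"y":-0.42,"z":0,"twist":0,"gripper":1},{"x":0.03,"y":-0.42,"z":0,"twist":0,"gripper":1},{"x":0.03,"y":-0.42,"z":0,"twist":0,"gripper":1},{"x":0.03,"y":-0.42,"z":0,"twist":0,"gripper":1},{"x":0.03,"y":-0.42,"z":0,"twist":0,"gripper":1},{"x":0.03,"y":-0.42,"z":0,"twist":0,"gripper":1}]'
python3 - <<'E'
from h import *
c=read_camera('top'); np.save('t7.npy',c,allow_pickle=True); P=cloud(c);Z=P[...,2]
m=np.zeros(Z.shape,bool); m[195:255,200:275]=1
q=P[m&(Z>.05)&(Z<.09)]; print('pack z',np.percentile(q[:,2],[50,90,97]),cv2.minEnclosingCircle(q[:,:2].astype(np.float32)))
c=read_camera('wrist'); np.save('w7.npy',c,allow_pickle=True)
P=cloud(c);Z=P[...,2]; print(observe()['tcp_pos'])
m=np.zeros(Z.shape,bool); m[80:230,250:390]=1
t=P[m&(Z>.0565)&(Z<.07)]; print('ring',len(t),cv2.minEnclosingCircle(t[:,:2].astype(np.float32)),t.mean(0))
g=c['color'].min(-1); k=(g>170)&m; n,l,st,ce=cv2.connectedComponentsWithStats(k.astype(np.uint8)); i=1+np.argmax(st[1:,4])
ys,xs=np.nonzero(l==i); e=cv2.fitEllipse(np.stack([xs,ys],1).astype(np.float32)); print(e,ray(c,*e[0],.058))
E
```

```text
clock: 9.63
tcp_pos: [0.521, 0.1679, 0.1486]
tcp_rot: [[-0.226, 0.974, 0.002], [0.974, 0.226, 0.0], [-0.0, 0.002, -1.0]]
contact_force: [-0.4, -0.6, 0.4]
gripper_width: 0.999
gripper_force: 0.0
clock: 10.13
tcp_pos: [0.5359, -0.0481, 0.1457]
tcp_rot: [[-0.221, 0.975, 0.001], [0.975, 0.221, -0.002], [-0.002, 0.0, -1.0]]
contact_force: [-0.0, -0.2, -0.3]
gripper_width: 0.999
gripper_force: 0.0
clock: 10.72
tcp_pos: [0.5503, -0.2538, 0.1451]
tcp_rot: [[-0.223, 0.975, -0.0], [0.975, 0.223, 0.0], [0.001, -0.0, -1.0]]
contact_force: [-0.5, 0.1, -0.1]
gripper_width: 1.001
gripper_force: 0.0
pack z [0.06607434 0.07087438 0.07629448] ((0.5197269320487976, 0.1677456796169281), 0.03363493084907532)
[ 0.55059807 -0.25113554  0.14554784]
ring 1222 ((0.5537372827529907, -0.25318023562431335), 0.02507101558148861) [ 0.55290761 -0.25350125  0.05797615]
((319.51788330078125, 186.20066833496094), (39.12261199951172, 40.88631057739258), 90.59988403320312) [ 0.55289879 -0.25450742  0.058     ]
```

```bash
python3 -m creep '[{"x":0.005,"y":-0.006,"z":-0.08,"twist":0,"gripper":1},{"x":0.005,"y":-0.006,"z":-0.16,"twist":0,"gripper":1},{"x":0.005,"y":-0.006,"z":-0.23,"twist":0,"gripper":1},{"x":0.005,"y":-0.006,"z":-0.281,"twist":0,"gripper":1},{"x":0.005,"y":-0.006,"z":-0.281,"twist":0,"gripper":0.5},{"x":0.005,"y":-0.006,"z":-0.281,"twist":0,"gripper":0.5},{"x":0.005,"y":-0.006,"z":-0.281,"twist":0,"gripper":0.5},{"x":0.005,"y":-0.006,"z":-0.281,"twist":0,"gripper":0.5}]' 10
python3 -m creep '[{"x":0,"y":0,"z":0,"twist":0,"gripper":0.5},{"x":0,"y":0,"z":0,"twist":0,"gripper":0.5}]'
```

```text
clock: 11.48
tcp_pos: [0.5543, -0.2553, 0.0077]
tcp_rot: [[-0.227, 0.974, 0.003], [0.974, 0.227, -0.002], [-0.003, 0.002, -1.0]]
contact_force: [0.2, 2.1, 2.2]
gripper_width: 0.74
gripper_force: 10.0
clock: 11.65
tcp_pos: [0.5543, -0.2553, 0.0075]
tcp_rot: [[-0.226, 0.974, 0.003], [0.974, 0.226, -0.002], [-0.002, 0.003, -1.0]]
contact_force: [-0.4, 1.5, 7.4]
gripper_width: 0.747
gripper_force: 10.0
```

```bash
python3 -m creep '[{"x":0,"y":0,"z":0.04,"twist":0,"gripper":0.5},{"x":0.01,"y":-0.045,"z":0.06,"twist":0,"gripper":0.5},{"x":0.02,"y":-0.09,"z":0.06,"twist":0,"gripper":0.5},{"x":0.031,"y":-0.135,"z":0.06,"twist":0,"gripper":0.5},{"x":0.031,"y":-0.135,"z":0.04,"twist":0,"gripper":0.5},{"x":0.031,"y":-0.135,"z":0.02,"twist":0,"gripper":0.5},{"x":0.031,"y":-0.135,"z":0.01,"twist":0,"gripper":0.5},{"x":0.031,"y":-0.135,"z":0,"twist":0,"gripper":0.5}]'
python3 -m creep '[{"x":0,"y":0,"z":-0.006,"twist":0,"gripper":0.5},{"x":0,"y":0,"z":-0.012,"twist":0,"gripper":0.5},{"x":0,"y":0,"z":-0.018,"twist":0,"gripper":0.5},{"x":0,"y":0,"z":-0.024,"twist":0,"gripper":0.5},{"x":0,"y":0,"z":-0.03,"twist":0,"gripper":0.5},{"x":0,"y":0,"z":-0.03,"twist":0,"gripper":0.5}]'
cat > look.py <<'E'
from h import *
import sys
c=read_camera('wrist'); np.save(sys.argv[1]+'.npy',c,allow_pickle=True); s=observe()
P=cloud(c); t=np.array(s['tcp_pos']); R=np.array(s['tcp_rot'])
Q=(P-t)@R*1000; Q[...,2]*=-1   # tool x (rack y), tool y, up
m=(abs(Q[...,1])<26)&(abs(Q[...,0])<45)&(Q[...,2]<85)&(P[...,2]>.002)&(Q[...,2]>0)
m&=cv2.cvtColor(c['color'],cv2.COLOR_RGB2HSV)[...,1]<100
q=Q[m]; print(t.round(4),s['gripper_width'].__round__(3),s['contact_force'],len(q))
for lo in range(-45,45,6):
    k=q[(q[:,0]>=lo)&(q[:,0]<lo+6)]
    if len(k)>15: print('s',lo+3,'n',len(k),'up-above-tcp p10/50/90',np.percentile(k[:,2],[10,50,90]).round(0))
E
python3 look.py w8
```

```text
clock: 12.32
tcp_pos: [0.5682, -0.3214, 0.0044]
tcp_rot: [[-0.227, 0.974, -0.001], [0.974, 0.227, 0.001], [0.001, -0.001, -1.0]]
contact_force: [-1.1, 1.1, 0.6]
gripper_width: 0.74
gripper_force: 10.0
clock: 12.82
tcp_pos: [0.5685, -0.3226, -0.0102]
tcp_rot: [[-0.226, 0.974, -0.0], [0.974, 0.226, 0.0], [0.0, -0.0, -1.0]]
contact_force: [0.3, -0.8, -0.9]
gripper_width: 0.742
gripper_force: 10.0
[ 0.5686 -0.3228 -0.0099] 0.739 [ 0.29589224 -0.54109184 -0.39010431] 6513
s -30 n 30 up-above-tcp p10/50/90 [15. 17. 18.]
s -18 n 164 up-above-tcp p10/50/90 [35. 37. 38.]
s -12 n 720 up-above-tcp p10/50/90 [33. 36. 41.]
s -6 n 180 up-above-tcp p10/50/90 [42. 46. 49.]
s 0 n 331 up-above-tcp p10/50/90 [49. 52. 55.]
s 6 n 925 up-above-tcp p10/50/90 [54. 58. 60.]
s 12 n 1287 up-above-tcp p10/50/90 [57. 61. 63.]
s 18 n 1588 up-above-tcp p10/50/90 [58. 63. 65.]
s 24 n 1282 up-above-tcp p10/50/90 [60. 63. 66.]
```

```bash
python3 -m creep '[{"x":-0.0015,"y":0.0065,"z":0.004,"twist":0,"gripper":0.5},{"x":-0.003,"y":0.013,"z":0.008,"twist":0,"gripper":0.5},{"x":-0.0045,"y":0.0195,"z":0.012,"twist":0,"gripper":0.5},{"x":-0.0045,"y":0.0195,"z":0.012,"twist":0,"gripper":0.5},{"x":0.005,"y":-0.02,"z":0.02,"twist":0,"gripper":0.5},{"x":0.005,"y":-0.02,"z":0.07,"twist":0,"gripper":0.5},{"x":0.005,"y":-0.02,"z":0.12,"twist":0,"gripper":0.5},{"x":0.005,"y":-0.02,"z":0.12,"twist":0,"gripper":0.5}]'
python3 look.py w9
```

```text
clock: 13.53
tcp_pos: [0.573, -0.3341, 0.0553]
tcp_rot: [[-0.226, 0.974, 0.006], [0.974, 0.226, -0.005], [-0.006, 0.005, -1.0]]
contact_force: [0.4, -0.6, 0.1]
gripper_width: 0.741
gripper_force: 10.0
[ 0.5721 -0.3334  0.0527] 0.745 [-0.36405754  0.69672512 -1.86540694] 6978
s -18 n 398 up-above-tcp p10/50/90 [31. 40. 42.]
s -12 n 627 up-above-tcp p10/50/90 [37. 41. 46.]
s -6 n 291 up-above-tcp p10/50/90 [45. 49. 52.]
s 0 n 381 up-above-tcp p10/50/90 [52. 55. 58.]
s 6 n 990 up-above-tcp p10/50/90 [56. 60. 63.]
s 12 n 1380 up-above-tcp p10/50/90 [59. 63. 64.]
s 18 n 1564 up-above-tcp p10/50/90 [60. 64. 66.]
s 24 n 1346 up-above-tcp p10/50/90 [62. 65. 67.]
```

```bash
python3 -m creep '[{"x":-0.016,"y":0.07,"z":0,"twist":0,"gripper":0.5},{"x":-0.034,"y":0.145,"z":0,"twist":0,"gripper":0.5},{"x":-0.051,"y":0.22,"z":0,"twist":0,"gripper":0.5},{"x":-0.068,"y":0.295,"z":0,"twist":0,"gripper":0.5},{"x":-0.078,"y":0.336,"z":0,"twist":0,"gripper":0.5},{"x":-0.078,"y":0.336,"z":-0.03,"twist":0,"gripper":0.5},{"x":-0.078,"y":0.336,"z":-0.05,"twist":0,"gripper":0.5},{"x":-0.078,"y":0.336,"z":-0.064,"twist":0,"gripper":0.5}]'
python3 -m creep '[{"x":0.003,"y":-0.0136,"z":0.004,"twist":0,"gripper":0.5},{"x":0.0077,"y":-0.033,"z":0.01,"twist":0,"gripper":0.5},{"x":0.0113,"y":-0.0487,"z":0.01,"twist":0,"gripper":0.5},{"x":0.0113,"y":-0.0487,"z":0.01,"twist":0,"gripper":0.5}]'
python3 look.py w10
```

```text
clock: 14.25
tcp_pos: [0.5314, -0.1643, 0.0165]
tcp_rot: [[-0.227, 0.974, -0.002], [0.974, 0.227, 0.001], [0.001, -0.002, -1.0]]
contact_force: [-0.6, -0.8, 0.7]
gripper_width: 0.739
gripper_force: 10.0
clock: 14.58
tcp_pos: [0.5386, -0.1914, 0.0241]
tcp_rot: [[-0.224, 0.975, 0.002], [0.975, 0.224, -0.001], [-0.002, 0.002, -1.0]]
contact_force: [0.7, 1.8, 2.0]
gripper_width: 0.744
gripper_force: 10.0
[ 0.5384 -0.1906  0.0239] 0.742 [-0.1337158  -0.676575    0.57845446] 7909
s -6 n 1745 up-above-tcp p10/50/90 [42. 61. 68.]
s 0 n 4025 up-above-tcp p10/50/90 [27. 48. 68.]
s 6 n 1975 up-above-tcp p10/50/90 [18. 23. 31.]
s 12 n 164 up-above-tcp p10/50/90 [17. 19. 22.]
```

```bash
python3 -m creep '[{"x":0.002,"y":-0.008,"z":0,"twist":0,"gripper":0.5},{"x":0.0038,"y":-0.0164,"z":-0.001,"twist":0,"gripper":0.5},{"x":0.0056,"y":-0.024,"z":-0.003,"twist":0,"gripper":0.5},{"x":0.0074,"y":-0.032,"z":-0.006,"twist":0,"gripper":0.5},{"x":0.0092,"y":-0.04,"z":-0.009,"twist":0,"gripper":0.5},{"x":0.011,"y":-0.0475,"z":-0.012,"twist":0,"gripper":0.5},{"x":0.011,"y":-0.0475,"z":-0.012,"twist":0,"gripper":0.5}]'
python3 look.py w11
```

```text
clock: 15.22
tcp_pos: [0.5433, -0.2137, 0.0171]
tcp_rot: [[-0.226, 0.974, 0.0], [0.974, 0.226, -0.001], [-0.001, -0.0, -1.0]]
contact_force: [0.2, -0.6, 0.0]
gripper_width: 0.504
gripper_force: 0.0
[ 0.5432 -0.2133  0.0172] 0.499 [ 0.62027559  0.41016654 -0.01469566] 8757
s -6 n 259 up-above-tcp p10/50/90 [44. 56. 63.]
s 0 n 427 up-above-tcp p10/50/90 [44. 57. 76.]
s 6 n 1459 up-above-tcp p10/50/90 [46. 65. 78.]
s 18 n 99 up-above-tcp p10/50/90 [25. 27. 34.]
s 24 n 3195 up-above-tcp p10/50/90 [27. 58. 73.]
s 30 n 3252 up-above-tcp p10/50/90 [21. 38. 71.]
s 36 n 58 up-above-tcp p10/50/90 [16. 19. 26.]
```

```bash
python3 -m creep '[{"x":0,"y":0,"z":0,"twist":0,"gripper":1},{"x":0,"y":0,"z":0,"twist":0,"gripper":1},{"x":0,"y":0,"z":0,"twist":0,"gripper":1},{"x":0,"y":0,"z":0,"twist":0,"gripper":1},{"x":0,"y":0,"z":0,"twist":0,"gripper":1},{"x":0,"y":0,"z":0,"twist":0,"gripper":1},{"x":0,"y":0,"z":0,"twist":0,"gripper":1}]' 15
python3 - <<'E'
from h import *
c=read_camera('wrist'); np.save('w12.npy',c,allow_pickle=True); print(observe()['gripper_width'])
s=read_camera('scene'); im=cv2.resize(s['color'][170:240,200:350],(640,300),interpolation=cv2.INTER_CUBIC)
save('w12.png',np.vstack([c['color'][100:400],im]))
P=cloud(c); Z=P[...,2]; D=P-np.array([.53,-.158,0]); S=D@[-.226,.974,0]; X=D@[.974,.226,0]
m=(Z>.05)&(Z<.1)&(abs(S+.03)<.025)&(abs(X)<.036)
for z in (.055,.06,.065,.07,.075,.08,.085,.09):
    k=m&(abs(Z-z)<.0025)
    if k.sum()>5: print(z,k.sum(),'S',np.percentile(S[k],[2,25,75,98]).round(4),'X',X[k].min().round(4),X[k].max().round(4))
E
```

```text
clock: 15.85
tcp_pos: [0.5433, -0.2127, 0.0173]
tcp_rot: [[-0.226, 0.974, 0.0], [0.974, 0.226, -0.0], [-0.0, 0.0, -1.0]]
contact_force: [0.6, 0.7, 0.9]
gripper_width: 0.992
gripper_force: 0.0
0.9992542219818656
0.055 499 S [-0.0358 -0.0309 -0.0267 -0.0248] X -0.0359 0.0266
0.06 436 S [-0.0328 -0.0309 -0.0271 -0.0255] X -0.036 0.0265
0.065 413 S [-0.0333 -0.0312 -0.0273 -0.0259] X -0.0359 0.0264
0.07 440 S [-0.0339 -0.0315 -0.0277 -0.0264] X -0.036 0.0253
0.075 548 S [-0.0338 -0.0317 -0.0281 -0.0269] X -0.036 0.0235
0.08 586 S [-0.0334 -0.0311 -0.0285 -0.0276] X -0.033 0.0207
0.085 848 S [-0.0345 -0.0318 -0.0289 -0.028 ] X -0.0286 0.0166
0.09 1457 S [-0.0351 -0.033  -0.0296 -0.0286] X -0.0222 0.0107
```

View pics/w12.png

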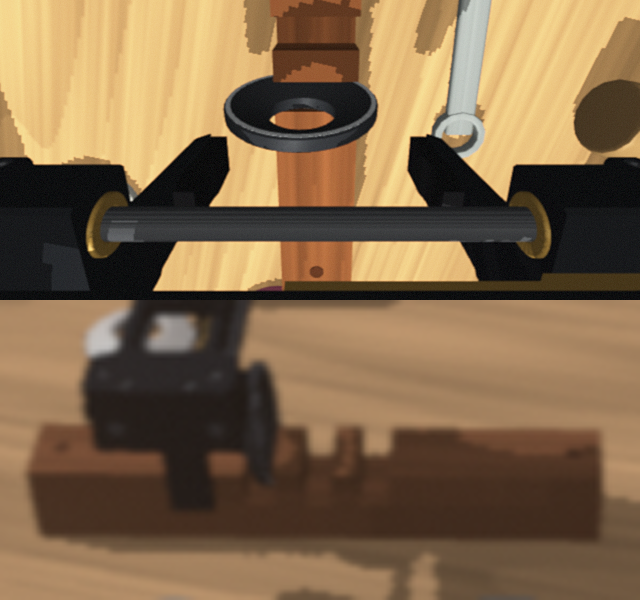

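The picture shows the washer on edge in the groove at (300,112). Its dished side faces +y, and it sits about 5 mm to the left of the finger centre line. I'll slide in and regrip it.

```bash
python3 -m creep '[{"x":-0.01,"y":0,"z":0,"twist":0,"gripper":1},{"x":-0.016,"y":0.025,"z":-0.002,"twist":0,"gripper":1},{"x":-0.0216,"y":0.053,"z":-0.003,"twist":0,"gripper":1},{"x":-0.0216,"y":0.053,"z":-0.003,"twist":0,"gripper":0.5},{"x":-0.0216,"y":0.053,"z":-0.003,"twist":0,"gripper":0.5},{"x":-0.0216,"y":0.053,"z":-0.003,"twist":0,"gripper":0.5},{"x":-0.0216,"y":0.053,"z":-0.003,"twist":0,"gripper":0.5},{"x":-0.0216,"y":0.053,"z":-0.003,"twist":0,"gripper":0.5}]' 15
python3 -m creep '[{"x":0,"y":0,"z":0,"twist":0,"gripper":0.5},{"x":0,"y":0,"z":0,"twist":0,"gripper":0.5},{"x":0,"y":0,"z":0,"twist":0,"gripper":0.5}]'
```

```text
clock: 16.62
tcp_pos: [0.5326, -0.1865, 0.016]
tcp_rot: [[-0.226, 0.974, 0.0], [0.974, 0.226, -0.0], [-0.0, 0.0, -1.0]]
contact_force: [-0.5, 0.9, 1.9]
gripper_width: 0.731
gripper_force: 15.0
clock: 16.87
tcp_pos: [0.5326, -0.1864, 0.016]
tcp_rot: [[-0.226, 0.974, 0.0], [0.974, 0.226, -0.0], [-0.0, 0.0, -1.0]]
contact_force: [-1.5, 0.7, 2.4]
gripper_width: 0.735
gripper_force: 15.0
```

```bash
python3 -m creep '[{"x":0,"y":0,"z":0.016,"twist":0,"gripper":0.5},{"x":0,"y":0,"z":0.031,"twist":0,"gripper":0.5},{"x":0.003,"y":-0.0126,"z":0.031,"twist":0,"gripper":0.5},{"x":0.0055,"y":-0.024,"z":0.031,"twist":0,"gripper":0.5},{"x":0.008,"y":-0.035,"z":0.03,"twist":0,"gripper":0.5},{"x":0.0105,"y":-0.045,"z":0.025,"twist":0,"gripper":0.5},{"x":0.0128,"y":-0.055,"z":0.019,"twist":0,"gripper":0.5},{"x":0.0128,"y":-0.055,"z":0.019,"twist":0,"gripper":0.5}]'
python3 look.py w13
```

```text
clock: 17.53
tcp_pos: [0.5389, -0.2149, 0.0247]
tcp_rot: [[-0.225, 0.974, -0.0], [0.974, 0.225, -0.0], [-0.0, -0.0, -1.0]]
contact_force: [1.2, -1.7, 2.3]
gripper_width: 0.738
gripper_force: 15.0
[ 0.5388 -0.2145  0.0249] 0.731 [ 0.0817425  -0.17665349  0.29474067] 8872
s -18 n 156 up-above-tcp p10/50/90 [51. 53. 54.]
s -12 n 1745 up-above-tcp p10/50/90 [48. 52. 56.]
s -6 n 1122 up-above-tcp p10/50/90 [43. 47. 51.]
s 0 n 902 up-above-tcp p10/50/90 [37. 41. 45.]
s 6 n 1133 up-above-tcp p10/50/90 [31. 36. 39.]
s 12 n 1503 up-above-tcp p10/50/90 [29. 32. 35.]
s 18 n 1435 up-above-tcp p10/50/90 [27. 29. 32.]
s 24 n 873 up-above-tcp p10/50/90 [25. 27. 28.]
```

```bash
python3 -m creep '[{"x":0.002,"y":-0.008,"z":-0.008,"twist":0,"gripper":0.5},{"x":0.0037,"y":-0.016,"z":-0.017,"twist":0,"gripper":0.5},{"x":0.0046,"y":-0.02,"z":-0.021,"twist":0,"gripper":0.5},{"x":0.0055,"y":-0.024,"z":-0.024,"twist":0,"gripper":0.5},{"x":0.0065,"y":-0.028,"z":-0.026,"twist":0,"gripper":0.5},{"x":0.0065,"y":-0.028,"z":-0.026,"twist":0,"gripper":0.5}]'
python3 look.py w14
```

```text
clock: 18.08
tcp_pos: [0.542, -0.2278, 0.012]
tcp_rot: [[-0.226, 0.974, -0.001], [0.974, 0.226, 0.0], [0.001, -0.0, -1.0]]
contact_force: [-0.3, 1.3, 0.7]
gripper_width: 0.741
gripper_force: 15.0
[ 0.5419 -0.2277  0.0121] 0.736 [-1.19688277  0.91787843  1.46400497] 9718
s -24 n 187 up-above-tcp p10/50/90 [43. 44. 45.]
s -18 n 1482 up-above-tcp p10/50/90 [41. 44. 47.]
s -12 n 1410 up-above-tcp p10/50/90 [38. 42. 46.]
s -6 n 811 up-above-tcp p10/50/90 [39. 42. 45.]
s 0 n 642 up-above-tcp p10/50/90 [40. 42. 44.]
s 6 n 626 up-above-tcp p10/50/90 [40. 42. 45.]
s 12 n 800 up-above-tcp p10/50/90 [40. 43. 45.]
s 18 n 1252 up-above-tcp p10/50/90 [40. 43. 46.]
s 24 n 1269 up-above-tcp p10/50/90 [43. 45. 46.]
s 30 n 1053 up-above-tcp p10/50/90 [45. 46. 47.]
s 36 n 186 up-above-tcp p10/50/90 [42. 45. 47.]
```

```bash
python3 -m creep '[{"x":0,"y":0,"z":0,"twist":0,"gripper":1},{"x":0,"y":0,"z":0,"twist":0,"gripper":1},{"x":0,"y":0,"z":0,"twist":0,"gripper":1},{"x":0,"y":0,"z":0,"twist":0,"gripper":1},{"x":0,"y":0,"z":0,"twist":0,"gripper":1}]'
python3 - <<'E'
from h import *
c=read_camera('wrist'); np.save('w15.npy',c,allow_pickle=True); t=np.array(observe()['tcp_pos']); print(t)
P=cloud(c); Z=P[...,2]; d=P-t; S=d@[-.226,.974,0]; X=d@[.974,.226,0]
m=(Z>.05)&(Z<.066)&(abs(S)<.045)&(abs(X)<.038)
for lo,hi in((.056,.062),):
    k=m&(Z>lo)&(Z<hi); print('rim Z',np.percentile(Z[k],[5,50,95]),'S',np.percentile(S[k],[0.5,99.5]),'X',np.percentile(X[k],[.5,99.5]),k.sum())
k=m&(Z>.056); A=np.c_[S[k],X[k],np.ones(k.sum())]; print('tilt',np.degrees(np.linalg.lstsq(A,Z[k],rcond=None)[0]))
# hole: wood colour pixels inside washer
hsv=cv2.cvtColor(c['color'],cv2.COLOR_RGB2HSV); h=(abs(S-.004)<.02)&(abs(X)<.02)&(Z<.0475)&(Z>.03)&(hsv[...,1]>100)
print('hole',h.sum(),S[h].min(),S[h].max(),X[h].min(),X[h].max())
E
```

```text
clock: 18.55
tcp_pos: [0.5421, -0.2277, 0.0123]
tcp_rot: [[-0.226, 0.974, 0.0], [0.974, 0.226, -0.0], [-0.0, 0.0, -1.0]]
contact_force: [-0.4, 0.5, -0.1]
gripper_width: 1.001
gripper_force: 0.0
[ 0.54211227 -0.22773261  0.01232309]
rim Z [0.05620871 0.05783194 0.05929394] S [-0.02181803  0.03380676] X [-0.03142964  0.03258659] 5827
tilt [0.48306038 0.05060975 3.30640033]
hole 2506 -0.014798581327923666 0.013555773608945195 -0.01436156569521949 0.015692846642947417
```

```bash
python3 -m creep '[{"x":0,"y":0.001,"z":0,"twist":0,"gripper":0.5},{"x":0,"y":0.001,"z":0,"twist":0,"gripper":0.5},{"x":0,"y":0.001,"z":0,"twist":0,"gripper":0.5},{"x":0,"y":0.001,"z":0,"twist":0,"gripper":0.5},{"x":0,"y":0.001,"z":0,"twist":0,"gripper":0.5},{"x":0,"y":0.001,"z":0,"twist":0,"gripper":0.5}]' 20
python3 -m creep '[{"x":0,"y":0,"z":0.05,"twist":0,"gripper":0.5},{"x":0,"y":0,"z":0.12,"twist":0,"gripper":0.5},{"x":0,"y":0,"z":0.19,"twist":0,"gripper":0.5},{"x":-0.006,"y":0.08,"z":0.21,"twist":0,"gripper":0.5},{"x":-0.012,"y":0.16,"z":0.21,"twist":0,"gripper":0.5},{"x":-0.018,"y":0.24,"z":0.21,"twist":0,"gripper":0.5},{"x":-0.024,"y":0.32,"z":0.21,"twist":0,"gripper":0.5},{"x":-0.03,"y":0.4,"z":0.21,"twist":0,"gripper":0.5}]'
python3 -m creep '[{"x":-0.01,"y":0.08,"z":0,"twist":0,"gripper":0.5},{"x":-0.012,"y":0.16,"z":0,"twist":0,"gripper":0.5},{"x":-0.012,"y":0.196,"z":0,"twist":0,"gripper":0.5},{"x":-0.012,"y":0.196,"z":0,"twist":0,"gripper":0.5},{"x":-0.012,"y":0.196,"z":0,"twist":0,"gripper":0.5}]'
python3 - <<'E'
from h import *
c=read_camera('wrist'); np.save('w16.npy',c,allow_pickle=True); t=np.array(observe()['tcp_pos']); print(t,observe()['gripper_width'])
P=cloud(c);Z=P[...,2]
q=P[:180][(Z[:180]>.1)&(Z[:180]<.106)]; print('tip',len(q),cv2.minEnclosingCircle(q[:,:2].astype(np.float32)))
d=P-t; S=d@[-.226,.974,0]; X=d@[.974,.226,0]; U=d[...,2]
m=(U>.03)&(U<.06)&(abs(S)<.045)&(abs(X)<.037)&(cv2.cvtColor(c['color'],cv2.COLOR_RGB2HSV)[...,1]<100)
k=m&(U>.0425); A=np.c_[S[k],X[k],np.ones(k.sum())]; co=np.linalg.lstsq(A,U[k],rcond=None)[0]; print('tilt',np.degrees(co[:2]),co[2],'S',np.percentile(S[k],[.5,99.5]),'X',np.percentile(X[k],[.5,99.5]))
for s0 in range(-24,36,6):
    k=m&(abs(S*1000-s0)<3)&(abs(X)<.03); 
    if k.sum()>20: print(s0,np.percentile(U[k]*1000,[10,50,90]).round(1))
E
```

```text
clock: 19.1
tcp_pos: [0.5421, -0.2272, 0.0124]
tcp_rot: [[-0.226, 0.974, 0.0], [0.974, 0.226, -0.0], [-0.0, 0.0, -1.0]]
contact_force: [0.1, 0.2, 0.1]
gripper_width: 0.732
gripper_force: 20.0
clock: 19.77
tcp_pos: [0.5264, -0.0255, 0.1173]
tcp_rot: [[-0.226, 0.974, -0.0], [0.974, 0.226, 0.0], [0.0, -0.0, -1.0]]
contact_force: [0.6, -0.0, -1.2]
gripper_width: 0.733
gripper_force: 20.0
clock: 20.18
tcp_pos: [0.5209, 0.0712, 0.1172]
tcp_rot: [[-0.228, 0.974, -0.0], [0.974, 0.228, -0.0], [-0.0, -0.0, -1.0]]
contact_force: [0.5, -1.0, -1.6]
gripper_width: 0.731
gripper_force: 20.0
[0.52108308 0.07029517 0.11717895] 0.7316310101937362
tip 1572 ((0.5211130380630493, 0.1674463152885437), 0.01234713289886713)
tilt [ 0.06066746 -0.00853964] 0.04594715327272344 S [-0.02156359  0.03412466] X [-0.03588007  0.03588032]
-24 [42.2 43.1 44. ]
-18 [41.  43.3 46. ]
-12 [38.2 41.9 45.9]
-6 [39.2 42.8 45.9]
0 [39.7 42.9 45.7]
6 [40.1 43.1 45.8]
12 [40.1 43.4 46.1]
18 [40.3 43.  46.3]
24 [42.5 44.6 46.5]
30 [44.6 45.9 46.9]
```

```bash
python3 -m creep '[{"x":0,"y":0.07,"z":0,"twist":0,"gripper":0.5},{"x":0,"y":0.14,"z":0,"twist":0,"gripper":0.5},{"x":0,"y":0.185,"z":-0.02,"twist":0,"gripper":0.5},{"x":0,"y":0.193,"z":-0.05,"twist":0,"gripper":0.5},{"x":0,"y":0.193,"z":-0.085,"twist":0,"gripper":0.5},{"x":0,"y":0.193,"z":-0.095,"twist":0,"gripper":0.5},{"x":0,"y":0.193,"z":-0.103,"twist":0,"gripper":0.5},{"x":0,"y":0.193,"z":-0.109,"twist":0,"gripper":0.5}]'
python3 -m creep '[{"x":0,"y":0,"z":-0.004,"twist":0,"gripper":0.5},{"x":0,"y":0,"z":-0.01,"twist":0,"gripper":0.5},{"x":0,"y":0,"z":-0.016,"twist":0,"gripper":0.5},{"x":0,"y":0,"z":-0.016,"twist":0,"gripper":0.5}]'
```

```text
clock: 20.9
tcp_pos: [0.5216, 0.1662, 0.063]
tcp_rot: [[-0.225, 0.974, 0.0], [0.974, 0.225, -0.0], [-0.0, 0.0, -1.0]]
contact_force: [1.1, -0.0, -0.9]
gripper_width: 0.732
gripper_force: 20.0
clock: 21.23
tcp_pos: [0.521, 0.1671, 0.0546]
tcp_rot: [[-0.226, 0.974, -0.0], [0.974, 0.226, -0.0], [-0.0, -0.0, -1.0]]
contact_force: [-0.6, 0.1, -0.9]
gripper_width: 0.738
gripper_force: 20.0
```

```bash
python3 -m creep '[{"x":0,"y":0,"z":-0.008,"twist":0,"gripper":0.5},{"x":0,"y":0,"z":-0.016,"twist":0,"gripper":0.5},{"x":0,"y":0,"z":-0.024,"twist":0,"gripper":0.5},{"x":0,"y":0,"z":-0.03,"twist":0,"gripper":0.5},{"x":0,"y":0,"z":-0.034,"twist":0,"gripper":0.5},{"x":0,"y":0,"z":-0.037,"twist":0,"gripper":0.5},{"x":0,"y":0,"z":-0.038,"twist":0,"gripper":0.5},{"x":0,"y":0,"z":-0.038,"twist":0,"gripper":0.5}]'
```

```text
clock: 21.9
tcp_pos: [0.5211, 0.1673, 0.0362]
tcp_rot: [[-0.226, 0.974, -0.0], [0.974, 0.226, -0.0], [-0.0, -0.0, -1.0]]
contact_force: [-3.1, -0.7, 3.4]
gripper_width: 0.735
gripper_force: 20.0
```

```bash
python3 -m creep '[{"x":0,"y":0,"z":-0.001,"twist":0,"gripper":0.5},{"x":0,"y":0,"z":-0.002,"twist":0,"gripper":0.5},{"x":0,"y":0,"z":-0.002,"twist":0,"gripper":0.5}]'
python3 -m creep '[{"x":0,"y":0,"z":0,"twist":0,"gripper":0.95},{"x":0,"y":0,"z":0,"twist":0,"gripper":0.95},{"x":0,"y":0,"z":0,"twist":0,"gripper":0.95},{"x":0,"y":0,"z":0,"twist":0,"gripper":0.95},{"x":0,"y":0,"z":0.05,"twist":0,"gripper":0.95},{"x":0,"y":0,"z":0.12,"twist":0,"gripper":0.95},{"x":0,"y":0,"z":0.2,"twist":0,"gripper":0.95},{"x":0,"y":-0.08,"z":0.24,"twist":0,"gripper":0.95}]'
python3 -m creep '[{"x":0,"y":-0.08,"z":0,"twist":0,"gripper":1},{"x":0,"y":-0.16,"z":0,"twist":0,"gripper":1},{"x":0,"y":-0.24,"z":0,"twist":0,"gripper":1},{"x":0,"y":-0.24,"z":0,"twist":0,"gripper":1}]'
python3 - <<'E'
from h import *
for n in('top','scene'):
    c=read_camera(n); P=cloud(c);Z=P[...,2]; d=np.hypot(P[...,0]-.5195,P[...,1]-.1672)
    for lo,hi in((.029,.033),(.024,.029),(.017,.024),(.0,.011)):
        k=(d>lo)&(d<hi)&(Z>.06); 
        if k.any(): A=np.c_[P[k][:,:2]-[.5195,.1672],np.ones(k.sum())]; co=np.linalg.lstsq(A,Z[k],rcond=None)[0]; print(n,lo,k.sum(),np.percentile(Z[k],[10,50,90]).round(4),'tilt',np.degrees(co[:2]).round(1))
    if n=='scene': save('end.png',np.hstack([cv2.resize(c['color'][170:295,360:485],(400,400),interpolation=cv2.INTER_CUBIC),cv2.resize(c['color'],(400,250))[:250].repeat(1,0) if 0 else cv2.copyMakeBorder(cv2.resize(c['color'],(400,250)),0,150,0,0,cv2.BORDER_CONSTANT)]))
E
```

```text
clock: 22.15
tcp_pos: [0.5212, 0.1673, 0.0361]
tcp_rot: [[-0.226, 0.974, 0.0], [0.974, 0.226, -0.0], [-0.0, 0.0, -1.0]]
contact_force: [-6.0, -1.8, 12.1]
gripper_width: 0.735
gripper_force: 20.0
clock: 22.82
tcp_pos: [0.5222, 0.1335, 0.1578]
tcp_rot: [[-0.231, 0.973, 0.006], [0.973, 0.231, 0.002], [0.0, 0.006, -1.0]]
contact_force: [1.5, 0.8, 1.6]
gripper_width: 0.948
gripper_force: 0.0
clock: 23.15
tcp_pos: [0.5212, 0.0044, 0.1534]
tcp_rot: [[-0.221, 0.975, 0.0], [0.975, 0.221, -0.002], [-0.002, -0.0, -1.0]]
contact_force: [-0.7, 0.7, -0.7]
gripper_width: 0.998
gripper_force: 0.0
top 0.029 113 [0.079  0.0822 0.0854] tilt [3.6 1.5]
top 0.024 116 [0.0779 0.0807 0.0837] tilt [-1.8 -0.7]
top 0.017 128 [0.0752 0.0783 0.0815] tilt [0.1 0.5]
top 0.0 76 [0.0997 0.1022 0.105 ] tilt [2.6 1.4]
scene 0.029 151 [0.0614 0.0756 0.0812] tilt [-15.    0.8]
scene 0.024 148 [0.0635 0.0785 0.0805] tilt [-15.1   2.2]
scene 0.017 98 [0.0744 0.0766 0.0787] tilt [-4.   0.1]
scene 0.0 49 [0.0994 0.1009 0.1017] tilt [ 0.6 -0.9]
```

View pics/end.png

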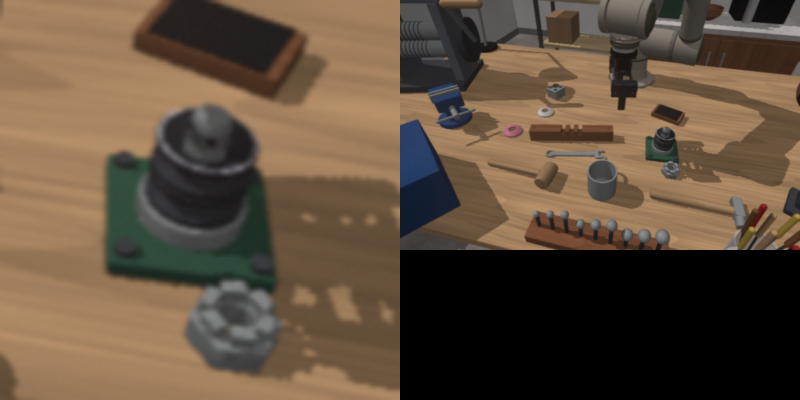

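The final picture shows the pack of four on the arbor at (205,170), with the dished side up on top and the rim at 82 mm as required. The nut is undisturbed at (235,325), the bar is empty and the arm is clear. Handing in.

```bash
python3 -c "
from station import sign_off
print(sign_off())"
```

```text
the job is handed in; nothing more can be done
None
```

The four-washer pack is on the arbor with faces alternating, the top washer turned dished side up and its rim at 82 mm as required, and the job was handed in at about 23 s; while being turned, that washer slipped from the grip once into the bar's groove, where I regripped it.

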